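# Run a wagon round the new track with a fingertip

## Robot

A 6-joint arm with a two-finger parallel gripper is mounted at the origin on the work surface. World frame = base frame: x ahead of the robot, y to its left, z up, the work surface at z = 0. Lengths are in mm, angles in degrees, forces in N, time in s.
With the tool pointing down it reaches from about 350 to 850 mm from the base axis. Payload 8.1 kg.
Tool frame: the origin (TCP) lies on the centre line of the jaws, within the pads' length; the fingertips stand 19 mm ahead of it and the grasp point (between the pads) is the TCP (r.tip_reach is the z of the fingertips in the tool frame, in mm); z points along the fingers, y is the line along which they close (so a half turn about z gives the same grasp; the last joint's range is limited). The gripper opens to 85 mm and grips with 20 to 120 N. Pads are 22 mm wide; open, the fingers measure 114 mm over their backs; the gripper's body (76 mm by 85 mm) begins 54 mm behind the grasp point. The pads swing forward as they close: fully open they stand 13 mm farther back than shut.
Start: joints at [60.882, 7.471, 85.268, -0, 87.261, -4.893], TCP at [246.169, 547.18, 250.292] pointing down, gripper open.
Joint ranges: [-169.43, 169.43], [-51.17, 129.36], [1.28, 143.12], [-76.62, 256.62], [0, 156.53], [-152.29, 152.29]. Speed limits (degrees/s): [136.94, 136.94, 159.86, 180, 180, 180].

## Interface

Orientations are given as [roll, pitch, yaw] about the fixed x, y, z axes, in that order (R = Rz(yaw) Ry(pitch) Rx(roll)).
In Python, from bench import r gives the robot as it stands. The module is installed in compiled form; this text tells all that it offers.
- The arm moves only by the shell command python3 -m handwheel 'ROWS' [FORCE]. ROWS is JSON, a list of rows, each a list of 7 numbers: the shift along the tool's x, y, z in m, then the turn, a rotation vector about the tool's x, y, z in degrees, then the finger opening in m, from 0 to 0.0854. In form: [[tx, ty, tz, ax, ay, az, claw], ...]. A call has 1 to 8 rows; each row shifts and turns the commanded pose from where the row before left it, along the tool's axes as they then stand; what a row does not reach is not made up. A row lasts 1/12 s, in which the tool goes at most 41.7 mm and 7.16 degrees, less where a joint would pass 70% of its speed; a pose out of reach is approached as far as the arm can. A call with a gripper value outside its range is refused whole. The fingers move at their own pace and stop on an object; FORCE is the grip in N (left out, the last holds). Time passes only in rows, so rows that do not move let the fingers close. It gives the time, the measured TCP pose, the force, the opening and the grip force at its end, in the units of the state.
- r.sense(): the state, without advancing time (a new reading comes with each control period).
- r.snapshot(name): name is "side" or "top" or "wrist"; returns (picture, depth): 420x560x3 uint8, blue, green, red; 420x560 float32, mm along the optical axis (not along the pixel's ray), 0 where there is no reading.
- r.calibration(name): a dict with "vfov" (degrees; the focal length in pixels is half the picture's height over the tangent of half this angle, whatever the lens; pixels are square), "cx", "cy" (the principal point, pixels), "rvec" (rotation vector, rad) and "tvec" (3), from world to camera coordinates, as OpenCV has them; the wrist camera has in their place "tool_from_camera" (4x4, takes a point from camera to tool coordinates, whose origin is the TCP and whose axes are the flange's). Camera axes: x right, y down, z forward; pixel columns grow to the right and rows downward; lengths in mm; the calibration is good to about 2 mm. A picture is of the moment at which its call begins: read the wrist's pose just before it. calibration takes no time and is no camera call.
- r.hand_in(): hands the job in; it is judged then, once.
The state is a dict: "time": time; "joint_pos": joint angles; "qd": joint speeds; "joint_efforts": joint torques, N m; "tool_pos": TCP position; "tcp_rot": TCP orientation; "ft_force": force on the tool from outside, world axes, zero at the start; "wrist_torque": the same for the moment, N m; "finger_gap": finger opening in mm; "grip_force": force on a finger pad.
Only numpy, scipy, OpenCV 4.12 (cv2) and the standard library are available. Lean on these libraries where they do the work, as an engineer would, in place of code of your own. Each camera call takes 0.05 s, during which the arm holds its last target. There are 200 camera calls.

## Task

Try out the newly laid model railway curve: with a fingertip, gently push the small open wagon along the track, round the bend, until its whole length stands alongside the platform, without running into the buffer stop. Keep its wheels on the rails and do not pinch, lift, shove or flick it. Leave the tree, the barrel, the glue bottle and the paint jar where they are, and finish with the hand clear of everything.

Things in the scene. Friction and masses are not known exactly. Their poses are not given: they have to be found in the camera images.
- board: fixed L-shaped plywood layout board with grass, top 22 mm above the table; origin on its underside. It carries the track (two rails 8 mm high, 45 mm apart inside, rail heads 35 mm above the table) and platform. Track centreline in board axes, mm: track_begin (130, 350), curve_begin (130, 150), curve_mid (95.7, -22.2), curve_end (-1.8, -168.2), platform_mid (-72.5, -238.9)
- wagon: loose four-wheel open wagon with low plank sides, 240 to 450 g. Origin at rail-head height under its middle; +x leads, towards the curve. Body 130 x 72 mm. Heights above rail head: end headstocks 12 to 28, end boards 32 to 54. Round buffer disc (19 mm) on each end, 20 mm up, face 75 mm from the middle. It rolls with about 0.5 N drag and stops within a few mm when no longer pushed
- buffer_stop: fixed timber stop across the rails at the end of the track, after the platform, top 77 mm above the table; its buffer face is 109 mm beyond platform_mid, so 34 mm ahead of a wagon centred at platform_mid
- track_begin (a point): midway between the rails at rail-head height, at the open start of the track behind the wagon; from here the track is straight for 200 mm (board -y) to curve_begin
- curve_begin (a point): midway between the rails at rail-head height, where the straight ends and the curve starts: centreline radius 450 mm, turning 45 degrees clockwise seen from above
- curve_mid (a point): midway between the rails at rail-head height, halfway round the curve
- curve_end (a point): midway between the rails at rail-head height, where the curve ends; from here the track is straight for 240 mm, past platform_mid, along (-0.707, -0.707) in board axes
- platform_mid (a point): midway between the rails at rail-head height, 100 mm past curve_end, abreast of the middle of the platform: a grey slab 200 mm long, 70 mm wide, top 52 mm above the table, on the outer side of the last straight, its edge 46 mm from the centreline
- tree: loose model tree 76 mm high on a 40 mm disc, on the grass inside the curve; origin at its foot. Leave it alone
- barrel: loose model barrel 25 mm diameter, 30 mm high, standing on the platform; origin at its foot. Leave it alone
- glue_bottle: small white glue bottle with a nozzle, 32 mm diameter, 88 mm high, on the grass inside the curve; origin at its foot. Leave it alone
- paint_jar: glass paint jar with a lid, 48 mm diameter, 52 mm high, on the grass, on the inner side opposite the platform; origin at its foot. Leave it alone
There are look-alikes about, which are no part of the job. Of the things like the wagon, leave any that is blue or red; of the rest the smaller one is meant.

How it is judged:
By the outcome, as a careful person would: the job done as asked, in the order asked, and still so for the second after the job is handed in, with the robot touching nothing.
It also fails if it takes over 58 s, if anything falls off the work surface, if the arm or the gripper's body presses on something with over 40 N, if the wrist force passes 120 N, or if a joint passes its speed limit or range.

## Working session

There is one attempt and no reset: what is moved stays moved. The work goes in short steps, Python scripts to look and compute and a shell command to move; the robot and the scene stay as the last step left them, time stands still between calls to the robot, and variables do not carry over. Pictures are saved under pics/ and viewed, at most 10 in all, crops included, and the job is handed in when it is done.

```bash
mkdir -p pics; python3 - <<'E'
from bench import r
import cv2,numpy as np
s=r.sense();print(s['time'],s['tool_pos'],s['tcp_rot'],s['finger_gap'],r.tip_reach)
for n in('side','top'):
    p,d=r.snapshot(n);cv2.imwrite(f'pics/{n}0.png',p);np.save(f'{n}0.npy',d);print(n,r.calibration(n))
print(r.calibration('wrist'))
E
```

```text
0.0 [245.90584483 546.68905261 249.20117343] [-1.79888018e+02 -9.54954260e-03  1.55774947e+02] 85.10893253065399 19.0
side {'vfov': 49.81565298516952, 'cx': 277.4590949095238, 'cy': 217.28014862278042, 'rvec': array([ 2.15212885, -0.46879773,  0.25278558]), 'tvec': array([-420.02191147,  203.41954091,  959.05841192])}
top {'vfov': 42.28360751686535, 'cx': 282.0443312316224, 'cy': 207.5539251262916, 'rvec': array([ 2.08210151, -2.1518133 ,  0.21740095]), 'tvec': array([ 107.73192193,  500.65852094, 1723.03399659])}
{'vfov': 62.28563917998762, 'cx': 279.2120957541666, 'cy': 205.10202730488987, 'tool_from_camera': array([[-6.37324832e-04, -9.62637372e-01, -2.70793063e-01,
         6.80723304e+01],
       [ 9.99999637e-01, -4.60577235e-04, -7.16250774e-04,
        -2.73951821e-02],
       [ 5.64768643e-04, -2.70793422e-01,  9.62637317e-01,
        -1.22978851e+02],
       [ 0.00000000e+00,  0.00000000e+00,  0.00000000e+00,
         1.00000000e+00]])}
```

View pics/side0.png

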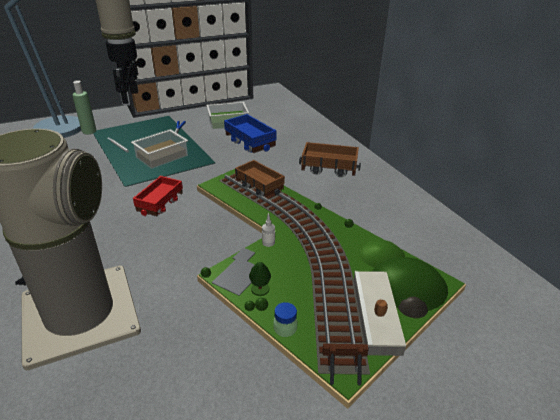

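View pics/top0.png

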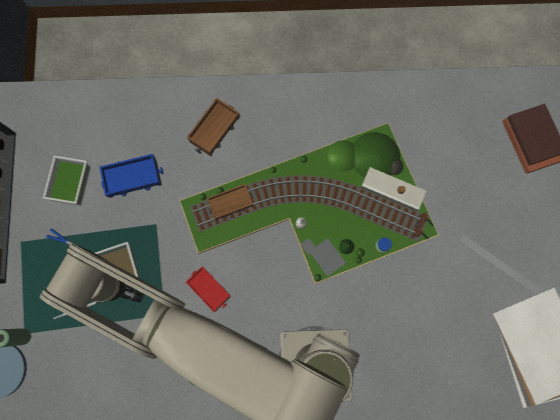

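The candidates for the wagon are:
- the small brown wagon on the track: side (260,178), top (230,203)
- a larger brown wagon on the table: side (330,157), top (214,126)
- a blue one: side (250,132)
- a red one: side (158,195)
- cream trays: side (160,148) and (228,113)

Blue and red are ruled out, and the smaller brown one is on the rails, so I choose that one. The platform slab is at top (394,188), the paint jar at (385,244), the tree at (346,246) and the glue bottle at (300,223).

```bash
cat > h.py <<'E'
import cv2,numpy as np
from bench import r
from scipy.spatial.transform import Rotation as Ro
def cam(n,s=None):
    c=r.calibration(n);f=210/np.tan(np.radians(c['vfov']/2))
    if n=='wrist':
        T=np.eye(4);T[:3,:3]=Ro.from_euler('xyz',s['tcp_rot'],degrees=True).as_matrix();T[:3,3]=s['tool_pos']
        T=T@c['tool_from_camera'];R,o=T[:3,:3],T[:3,3]
    else:
        R=cv2.Rodrigues(c['rvec'])[0].T;o=-R@c['tvec']
    return f,c['cx'],c['cy'],R,o
def rays(C,uv):
    f,cx,cy,R,o=C;uv=np.atleast_2d(uv).astype(float)
    return np.c_[(uv[:,0]-cx)/f,(uv[:,1]-cy)/f,np.ones(len(uv))]@R.T
def onplane(C,uv,z):
    d=rays(C,uv);return C[4]+d*((z-C[4][2])/d[:,2])[:,None]
def cloud(C,d):
    v,u=np.mgrid[:420,:560];P=C[4]+rays(C,np.c_[u.ravel(),v.ravel()])*d.reshape(-1,1)
    P=P.reshape(420,560,3);P[d==0]=np.nan;return P
def proj(C,P):
    f,cx,cy,R,o=C;q=(np.atleast_2d(P)-o)@R;return np.c_[f*q[:,0]/q[:,2]+cx,f*q[:,1]/q[:,2]+cy]
def board_from(pm,ang):  # platform_mid xy, world heading (rad) of last straight -> board->world fn
    th=ang-np.arctan2(-1,-1);c,s=np.cos(th),np.sin(th);R=np.array([[c,-s],[s,c]])
    t=np.array(pm)-R@[-72.5,-238.9];return R,t
E
python3 - <<'E'
from h import *
for n in('side','top'):
    p=cv2.imread(f'pics/{n}0.png');C=cam(n);P=cloud(C,np.load(f'{n}0.npy'))
    hsv=cv2.cvtColor(p,cv2.COLOR_BGR2HSV)
    wh=((hsv[...,1]<60)&(hsv[...,2]>120)).astype(np.uint8)
    box=(slice(260,360),slice(345,410)) if n=='side' else (slice(160,215),slice(355,435))
    m=np.zeros_like(wh);m[box]=wh[box];m[~(np.abs(P[...,2]-52)<8)]=0
    k,l,st,ce=cv2.connectedComponentsWithStats(m);i=1+np.argmax(st[1:,4]);m=(l==i)
    z=np.median(P[m][:,2]);v,u=np.nonzero(m);Q=onplane(C,np.c_[u,v],52)[:,:2].astype(np.float32)
    print(n,'platform',z,cv2.minAreaRect(Q),st[i])
    # wagon: brown top
    br=((hsv[...,0]<18)&(hsv[...,1]>70)&(P[...,2]>75)&(P[...,2]<100))
    b=(slice(155,200),slice(230,290)) if n=='side' else (slice(180,225),slice(200,265))
    m=np.zeros_like(br);m[b]=br[b];v,u=np.nonzero(m);Q=onplane(C,np.c_[u,v],89)[:,:2].astype(np.float32)
    print('wagon',cv2.minAreaRect(Q),len(Q),np.nanmax(P[m][:,2]))
    gr=(hsv[...,0]>35)&(hsv[...,0]<75)&(hsv[...,1]>120)&(abs(P[...,2]-22)<6)
    Q=P[gr];print('board z',np.median(Q[:,2]),cv2.minAreaRect(Q[:,:2].astype(np.float32)))
    x=cv2.resize(p[140:240,180:320] if n=='side' else p[100:260,170:450],None,fx=2.5,fy=2.5,interpolation=cv2.INTER_CUBIC)
    cv2.imwrite(f'pics/{n}_crop.png',x)
E
```

```text
side platform 51.34999485243935 ((556.215087890625, -280.0239562988281), (201.17111206054688, 70.70989990234375), 64.11831665039062) [ 355  271   51   75 2392]
wagon ((517.4415893554688, 245.09190368652344), (88.70270538330078, 146.36415100097656), 19.260046005249023) 440 91.99344022690775
board z 21.377422968555948 ((492.22772216796875, 219.83377075195312), (504.4328308105469, 1255.278076171875), 5.451728820800781)
top platform 51.93028033298788 ((557.6116943359375, -278.5679016113281), (200.52362060546875, 70.96672058105469), 64.29313659667969) [ 362  167   64   42 1141]
wagon ((522.0724487304688, 256.52362060546875), (75.19705963134766, 130.103759765625), 19.154516220092773) 228 99.48165011131005
board z 22.41212471916151 ((496.47784423828125, 222.6197509765625), (501.87603759765625, 1251.9501953125), 4.820117473602295)
```

View pics/top_crop.png

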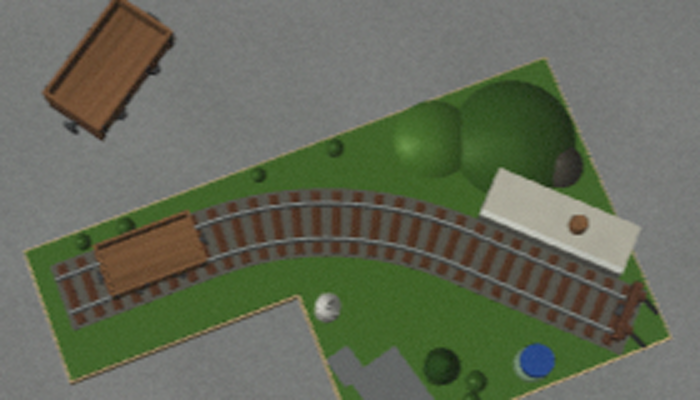

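The crop shows the small brown wagon on the rails at the left, at crop (150,252). The larger brown wagon stands off the board at (110,70), the platform is at (560,220) and the buffer stop at (625,315). The choice is confirmed. I'll close and turn the hand, then move above the rear of the wagon.

```bash
python3 -m handwheel '[[0,0,0,0,0,6.66,0],[0,0,0,0,0,6.66,0],[0,0,0,0,0,6.66,0],[0,0,0,0,0,6.66,0],[0,0,0,0,0,6.66,0],[0,0,0,0,0,6.66,0],[0,0,0,0,0,6.66,0]]' 20 
python3 -m handwheel '[[-0.025,0.0165,0.005,0,0,0,0],[-0.025,0.0165,0.005,0,0,0,0],[-0.025,0.0165,0.005,0,0,0,0],[-0.025,0.0165,0.005,0,0,0,0],[-0.025,0.0165,0.005,0,0,0,0]]'
python3 -m handwheel '[[-0.025,0.0165,0.005,0,0,0,0],[-0.025,0.0165,0.005,0,0,0,0],[-0.025,0.0165,0.005,0,0,0,0],[-0.025,0.0165,0.005,0,0,0,0],[-0.025,0.0165,0.005,0,0,0,0],[0,0,0,0,0,0,0]]'
cat >> h.py <<'E'
PC=np.array([557.0,-279.3]);ANG=np.radians(64.2-180)
def H(a): return np.array([np.cos(a),np.sin(a)])
PM=PC-81*H(ANG+np.pi/2)
def track(s): # arclength from track_begin -> world xy, heading
    L=450*np.pi/4;CE=PM-100*H(ANG)
    if s>200+L: return CE+(s-200-L)*H(ANG),ANG
    cen=CE+450*H(ANG-np.pi/2);th=max(s-200,0)/450
    a=ANG+np.pi/4-th;p=cen+450*H(a+np.pi/2)
    return (p if s>200 else p-(200-s)*H(a)),a
SP=200+450*np.pi/4+100
E
python3 - <<'E'
from h import *
s=r.sense();print(s['time'],s['tool_pos'],s['tcp_rot'],s['ft_force'],s['finger_gap'])
p,d=r.snapshot('wrist');cv2.imwrite('pics/w1.png',p);np.save('w1.npy',d)
C=cam('wrist',s);P=cloud(C,d);hsv=cv2.cvtColor(p,cv2.COLOR_BGR2HSV)
print('begin',track(0),'PM',PM,SP)
p0,a=track(0);h=H(a);l=H(a+np.pi/2)
br=(P[...,2]>83)&(P[...,2]<96)&(hsv[...,1]>60)&(hsv[...,0]<20)
q=P[br][:,:2]-p0;u,v=q@h,q@l
k=(abs(v)<45)&(u<320)
print('rim u',np.percentile(u[k],[.5,2,98,99.5]),'v',np.percentile(v[k],[.5,2,50,98,99.5]),'z',np.median(P[br][k][:,2]),k.sum())
o=p.copy()
for x in np.arange(0,300,20):
    for z in (35,):
        t,_=track(x);w=proj(C,[[*t,z]])[0];cv2.circle(o,tuple(int(i) for i in w),2,(255,0,255),-1)
cv2.imwrite('pics/w1o.png',o)
E
```

```text
time: 0.68
tool_pos: [246.0, 546.9, 249.6]
tcp_rot: [-179.9, 0.0, 108.8]
ft_force: [-0.4, -0.5, -0.5]
finger_gap: 0.9
grip_force: 0.0
time: 1.1
tool_pos: [365.8, 455.0, 224.6]
tcp_rot: [-180.0, 0.0, 109.2]
ft_force: [0.2, 1.1, 1.5]
finger_gap: -0.3
grip_force: 0.0
time: 1.6
tool_pos: [487.1, 361.1, 198.4]
tcp_rot: [-179.9, 0.1, 108.9]
ft_force: [-0.0, 0.1, 0.3]
finger_gap: -0.1
grip_force: 0.0
1.6 [487.08623216 361.09817902 198.41715023] [-1.79918274e+02  1.45431372e-01  1.08927955e+02] [-0.01421033  0.05864018  0.28139404] -0.07498207914316408
begin (array([481.64987958, 378.70485599]), np.float64(-1.2356931104119853)) PM [ 484.07417952 -244.04628095] 653.4291735288517
rim u [63.97359712 64.1253678  88.01530881 89.54772983] v [-36.59933266 -36.38129763  25.49038074  35.3316936   35.54597574] z 88.22617116876306 522
```

View pics/w1o.png

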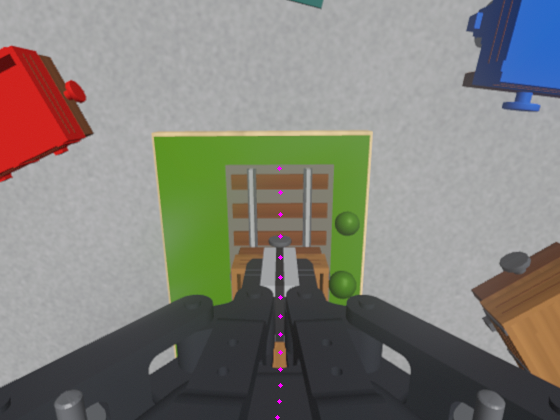

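The view shows the track start at (280,168) and the wagon's rear end at rows 240-260, with its buffer under the fingers at (280,240). My projected centreline runs midway between the rails. The wagon centre is therefore at s≈129 mm along the track, and the target is 653. Next I lower the hand behind the buffer.

```bash
python3 -m handwheel '[[0.001,0,0.016,0,0,0,0],[0.001,0,0.016,0,0,0,0],[0.001,0,0.016,0,0,0,0],[0.001,0,0.016,0,0,0,0],[0.001,0,0.016,0,0,0,0],[0.001,0,0.016,0,0,0,0],[0.001,0,0.016,0,0,0,0],[0.001,0,0.016,0,0,0,0]]'
cat >> h.py <<'E'
F=11.
def tcp_goal(s): # TCP pose when pushing wagon centred at s (chord heading, wheelbase ~ small)
    p,a=track(s);return p-(75+F)*H(a),a
def delta(s,st=None,n=8):
    st=st or r.sense();p,a=tcp_goal(s)
    M=Ro.from_euler('xyz',st['tcp_rot'],degrees=True).as_matrix()
    d=M.T@np.r_[p-st['tool_pos'][:2],68.5-st['tool_pos'][2]]
    yaw=(np.degrees(a)+180-st['tcp_rot'][2]+180)%360-180
    return np.round(d,1),round(-yaw,2)
def where(n='top'): # wagon rim ends along its axis, from depth cloud
    p,d=r.snapshot(n);P=cloud(cam(n),d);hsv=cv2.cvtColor(p,cv2.COLOR_BGR2HSV);return p,P,hsv
E
python3 - <<'E'
from h import *
s=r.sense();print(s['time'],s['tool_pos'],s['tcp_rot'],s['ft_force']);print(delta(129))
p,d=r.snapshot('side');cv2.imwrite('pics/s2.png',cv2.resize(p[120:220,180:320],None,fx=4,fy=4,interpolation=cv2.INTER_CUBIC))
# plan between successive wagon positions
prev=None
for S in range(129,690,33):
    p,a=tcp_goal(S)
    if prev is not None:
        dp=p-prev[0];A=prev[1];print(S,np.round([-dp@H(A),dp@H(A+np.pi/2),np.degrees(A-a)],2),np.round(p))
    prev=p,a
E
```

```text
time: 2.32
tool_pos: [480.4, 373.5, 71.5]
tcp_rot: [-180.0, -0.0, 109.2]
ft_force: [0.6, -0.1, 0.5]
finger_gap: -0.2
grip_force: 0.0
2.3167 [480.42074135 373.47751547  71.4514616 ] [-1.79970714e+02 -1.50572117e-02  1.09201643e+02] [ 0.61651789 -0.0684738   0.51603924]
(array([-38.5,   2.9,   2.9]), np.float64(0.0))
162 [-33.   0.   0.] [507. 307.]
195 [-33.  -0.   0.] [517. 276.]
228 [-33.15   4.48   3.57] [533. 246.]
261 [-33.2    5.09   4.2 ] [546. 215.]
294 [-33.2    5.09   4.2 ] [558. 184.]
327 [-33.2    5.09   4.2 ] [567. 152.]
360 [-33.2    5.09   4.2 ] [574. 119.]
393 [-33.2    5.09   4.2 ] [579.  85.]
426 [-33.2    5.09   4.2 ] [580.  52.]
459 [-33.2    5.09   4.2 ] [580.  18.]
492 [-33.2    5.09   4.2 ] [577. -15.]
525 [-33.2    5.09   4.2 ] [572. -48.]
558 [-33.14   4.24   3.62] [563. -81.]
591 [-33.  -0.   0.] [ 549. -110.]
624 [-33.   0.   0.] [ 534. -140.]
657 [-33.  -0.   0.] [ 520. -170.]
```

View pics/s2.png

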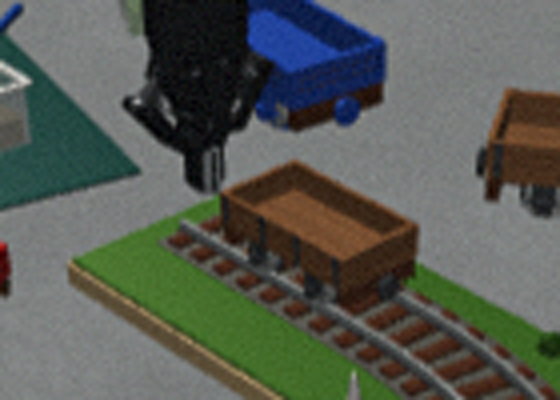

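The closed fingertips hang just behind the rear of the wagon, at crop (210,180) against (225,200). I'll approach, slowing down for contact.

```bash
python3 -m handwheel '[[-0.004,0.0004,0.0004,0,0,0,0],[-0.004,0.0004,0.0004,0,0,0,0],[-0.004,0.0004,0.0004,0,0,0,0],[-0.004,0.0004,0.0004,0,0,0,0],[-0.004,0.0004,0.0004,0,0,0,0],[-0.004,0.0004,0.0004,0,0,0,0],[-0.002,0.0004,0.0004,0,0,0,0],[-0.002,0,0,0,0,0,0]]'
python3 -m handwheel '[[-0.002,0,0,0,0,0,0],[-0.002,0,0,0,0,0,0],[-0.002,0,0,0,0,0,0],[-0.002,0,0,0,0,0,0]]'
python3 -m handwheel '[[-0.002,0,0,0,0,0,0],[-0.002,0,0,0,0,0,0],[-0.002,0,0,0,0,0,0],[-0.002,0,0,0,0,0,0],[-0.002,0,0,0,0,0,0],[-0.002,0,0,0,0,0,0]]'
cat >> h.py <<'E'
def wagon(n='top',save=None):
    p,P,hsv=where(n)
    m=(hsv[...,0]<20)&(hsv[...,1]>70)&(P[...,2]>68)&(P[...,2]<100)
    ss=np.arange(60,720,2.);T=np.array([track(x)[0] for x in ss])
    q=P[m];D=np.hypot(q[:,None,0]-T[:,0],q[:,None,1]-T[:,1]);j=D.argmin(1);k=(D.min(1)<42)
    if save: cv2.imwrite(save,p)
    u=ss[j[k]];v,uu=np.nonzero(m);c=cv2.minAreaRect(onplane(cam(n),np.c_[uu[k],v[k]],89)[:,:2].astype(np.float32))
    print(n,'s range',np.percentile(u,[1,99]).round(),'mid',np.percentile(u,[1,99]).mean(),'rect',[np.round(x,1) for x in c],k.sum())
def report(s):
    st=r.sense();print(round(st['time'],2),'F',np.round(st['ft_force'],1),'z',round(st['tool_pos'][2],1),'yaw',round(st['tcp_rot'][2],1),'delta',delta(s,st))
E
python3 - <<'E'
from h import *
report(129);wagon('top');wagon('side')
E
```

```text
time: 3.03
tool_pos: [493.6, 346.8, 69.7]
tcp_rot: [180.0, -0.0, 109.1]
ft_force: [-0.4, -0.1, 0.3]
finger_gap: 0.3
grip_force: 0.0
time: 3.37
tool_pos: [495.9, 339.5, 69.5]
tcp_rot: [-180.0, -0.0, 109.2]
ft_force: [-0.1, 0.9, 0.0]
finger_gap: -0.3
grip_force: 0.0
time: 3.87
tool_pos: [499.9, 328.1, 69.5]
tcp_rot: [-180.0, -0.0, 109.2]
ft_force: [-0.5, -0.0, -0.2]
finger_gap: 0.3
grip_force: 0.3
3.87 F [-0.5 -0.  -0.2] z 69.5 yaw 109.2 delta (array([10.8, -0.6,  1. ]), np.float64(-0.04))
top s range [ 76. 204.] mid 139.99 rect [array([523.4, 251. ]), array([ 76.1, 138.9]), np.float64(20.0)] 400
side s range [ 64. 208.] mid 136.0 rect [array([519.5, 231.7]), array([ 95. , 161.5]), np.float64(18.0)] 651
```

Contact is confirmed: the wagon has moved to s≈140, which is what the hand pose implies. I'll push it gently along the straight.

```bash
python3 -m handwheel '[[-0.003,0,0,0,0,0,0],[-0.004,0,0,0,0,0,0],[-0.004,0,0,0,0,0,0],[-0.004,0,0,0,0,0,0],[-0.004,0,0,0,0,0,0],[-0.004,0,0,0,0,0,0],[-0.004,0,0,0,0,0,0],[-0.004,0,0,0,0,0,0]]'
python3 -m handwheel '[[-0.004,0,0,0,0,0,0],[-0.004,0,0,0,0,0,0],[-0.004,0,0,0,0,0,0],[-0.004,0,0,0,0,0,0],[-0.004,0,0,0,0,0,0],[-0.004,0,0,0,0,0,0],[-0.004,0.0003,0,0,0,0.2,0]]'
python3 -m handwheel '[[-0.004,0.0007,0,0,0,0.51,0],[-0.004,0.0007,0,0,0,0.51,0],[-0.004,0.0007,0,0,0,0.51,0],[-0.004,0.0007,0,0,0,0.51,0],[-0.004,0.0007,0,0,0,0.51,0],[-0.004,0.0007,0,0,0,0.51,0],[-0.004,0.0007,0,0,0,0.51,0],[-0.004,0.0007,0,0,0,0.51,0]]'
python3 - <<'E'
from h import *
for s in (225,229,233): report(s)
wagon('top')
E
```

```text
time: 4.63
tool_pos: [510.2, 298.6, 69.5]
tcp_rot: [-180.0, -0.0, 109.1]
ft_force: [0.3, 1.5, 0.8]
finger_gap: -0.2
grip_force: 0.3
time: 5.22
tool_pos: [519.5, 272.3, 69.5]
tcp_rot: [-180.0, -0.0, 109.0]
ft_force: [-0.0, 0.9, 0.4]
finger_gap: -0.2
grip_force: 0.4
time: 5.88
tool_pos: [534.4, 243.4, 69.5]
tcp_rot: [180.0, -0.0, 104.8]
ft_force: [-0.9, 0.6, -0.4]
finger_gap: 0.3
grip_force: 0.4
5.88 F [-0.9  0.6 -0.4] z 69.5 yaw 104.8 delta (array([ 5.9, -1.7,  1. ]), np.float64(-1.19))
5.88 F [-0.9  0.6 -0.4] z 69.5 yaw 104.8 delta (array([ 1.9, -0.9,  1. ]), np.float64(-0.68))
5.88 F [-0.9  0.6 -0.4] z 69.5 yaw 104.8 delta (array([-2.1, -0.1,  1. ]), np.float64(-0.17))
top s range [166. 298.] mid 232.0 rect [array([554.3, 159.7]), array([ 75.8, 129.7]), np.float64(15.6)] 401
```

Tracking is within about 1 mm (s≈231, heading as predicted), so I continue round the curve.

```bash
python3 -m handwheel '[[-0.004,0.0006,0,0,0,0.5,0],[-0.004,0.0006,0,0,0,0.5,0],[-0.004,0.0007,0,0,0,0.51,0],[-0.004,0.0007,0,0,0,0.51,0],[-0.004,0.0007,0,0,0,0.51,0],[-0.004,0.0007,0,0,0,0.51,0],[-0.004,0.0007,0,0,0,0.51,0],[-0.004,0.0007,0,0,0,0.51,0]]'
python3 -m handwheel '[[-0.004,0.0007,0,0,0,0.51,0],[-0.004,0.0007,0,0,0,0.51,0],[-0.004,0.0007,0,0,0,0.51,0],[-0.004,0.0007,0,0,0,0.51,0],[-0.004,0.0007,0,0,0,0.51,0],[-0.004,0.0007,0,0,0,0.51,0],[-0.004,0.0007,0,0,0,0.51,0],[-0.004,0.0007,0,0,0,0.51,0]]'
python3 -m handwheel '[[-0.004,0.0007,0,0,0,0.51,0],[-0.004,0.0007,0,0,0,0.51,0],[-0.004,0.0007,0,0,0,0.51,0],[-0.004,0.0007,0,0,0,0.51,0],[-0.004,0.0007,0,0,0,0.51,0],[-0.004,0.0007,0,0,0,0.51,0],[-0.004,0.0007,0,0,0,0.51,0],[-0.004,0.0007,0,0,0,0.51,0]]'
python3 - <<'E'
from h import *
for s in (323,327,331): report(s)
wagon('top')
E
```

```text
time: 6.6
tool_pos: [547.0, 213.4, 69.5]
tcp_rot: [180.0, -0.0, 100.8]
ft_force: [-1.0, 1.2, 0.7]
finger_gap: 0.1
grip_force: 0.4
time: 7.27
tool_pos: [557.5, 182.7, 69.5]
tcp_rot: [-180.0, 0.0, 96.7]
ft_force: [0.1, 0.4, -0.4]
finger_gap: -0.4
grip_force: 0.4
time: 7.93
tool_pos: [565.8, 151.3, 69.5]
tcp_rot: [180.0, 0.0, 92.6]
ft_force: [-0.4, 0.6, 0.4]
finger_gap: 0.1
grip_force: 0.4
7.93 F [-0.4  0.6  0.4] z 69.5 yaw 92.6 delta (array([4.1, 0.7, 1. ]), np.float64(-0.93))
7.93 F [-0.4  0.6  0.4] z 69.5 yaw 92.6 delta (array([0.1, 1.5, 1. ]), np.float64(-0.42))
7.93 F [-0.4  0.6  0.4] z 69.5 yaw 92.6 delta (array([-3.9,  2.3,  1. ]), np.float64(0.08))
top s range [260. 395.] mid 327.45 rect [array([568.7,  65.8]), array([ 75.7, 130.1]), np.float64(5.2)] 356
```

```bash
python3 -m handwheel '[[-0.004,0.0009,0,0,0,0.5,0],[-0.004,0.0009,0,0,0,0.5,0],[-0.004,0.0009,0,0,0,0.5,0],[-0.004,0.0009,0,0,0,0.5,0],[-0.004,0.0008,0,0,0,0.5,0],[-0.004,0.0008,0,0,0,0.5,0],[-0.004,0.0008,0,0,0,0.5,0],[-0.004,0.0008,0,0,0,0.5,0]]'
python3 -m handwheel '[[-0.004,0.0008,0,0,0,0.51,0],[-0.004,0.0008,0,0,0,0.51,0],[-0.004,0.0008,0,0,0,0.51,0],[-0.004,0.0008,0,0,0,0.51,0],[-0.004,0.0008,0,0,0,0.51,0],[-0.004,0.0008,0,0,0,0.51,0],[-0.004,0.0008,0,0,0,0.51,0],[-0.004,0.0008,0,0,0,0.51,0]]'
python3 -m handwheel '[[-0.004,0.0008,0,0,0,0.51,0],[-0.004,0.0008,0,0,0,0.51,0],[-0.004,0.0008,0,0,0,0.51,0],[-0.004,0.0008,0,0,0,0.51,0],[-0.004,0.0008,0,0,0,0.51,0],[-0.004,0.0008,0,0,0,0.51,0],[-0.004,0.0008,0,0,0,0.51,0],[-0.004,0.0008,0,0,0,0.51,0]]'
python3 - <<'E'
from h import *
for s in (419,423,427): report(s)
wagon('top','pics/t3.png')
p=cv2.imread('pics/t3.png');cv2.imwrite('pics/t3c.png',cv2.resize(p[110:280,230:450],None,fx=3,fy=3,interpolation=cv2.INTER_CUBIC))
E
```

```text
time: 8.65
tool_pos: [573.0, 119.4, 69.5]
tcp_rot: [-180.0, 0.0, 88.6]
ft_force: [-0.2, 0.4, 0.3]
finger_gap: 0.2
grip_force: 0.4
time: 9.32
tool_pos: [577.7, 87.1, 69.5]
tcp_rot: [180.0, -0.0, 84.5]
ft_force: [-0.2, 2.1, -1.0]
finger_gap: -0.2
grip_force: 0.4
time: 9.98
tool_pos: [580.0, 54.6, 69.5]
tcp_rot: [-180.0, 0.0, 80.4]
ft_force: [0.0, -0.3, -0.3]
finger_gap: 0.0
grip_force: 0.4
9.98 F [ 0.  -0.3 -0.3] z 69.5 yaw 80.4 delta (array([ 4.3, -0.4,  1. ]), np.float64(-0.87))
9.98 F [ 0.  -0.3 -0.3] z 69.5 yaw 80.4 delta (array([0.3, 0.4, 1. ]), np.float64(-0.36))
9.98 F [ 0.  -0.3 -0.3] z 69.5 yaw 80.4 delta (array([-3.6,  1.2,  1. ]), np.float64(0.15))
top s range [354. 490.] mid 422.0 rect [array([563.2, -29. ]), array([130.4,  76.5]), np.float64(83.2)] 341
```

View pics/t3c.png

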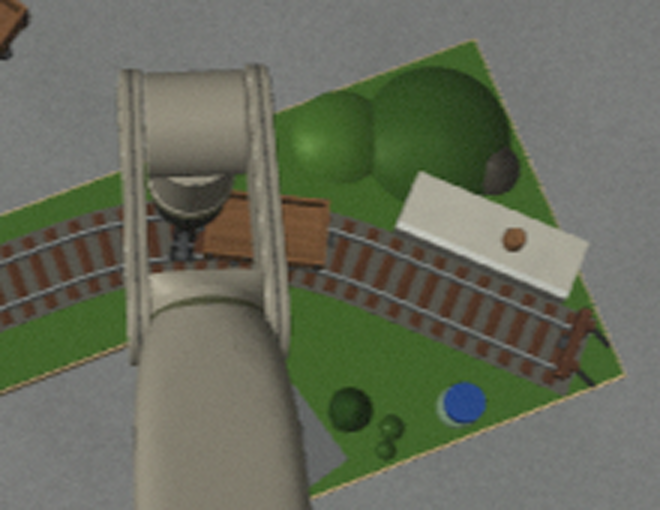

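The wagon sits on both rails at crop (265,232), at s≈423, and the platform, barrel, tree and jar are undisturbed.

```bash
python3 -m handwheel '[[-0.004,0.0008,0,0,0,0.5,0],[-0.004,0.0008,0,0,0,0.5,0],[-0.004,0.0008,0,0,0,0.5,0],[-0.004,0.0008,0,0,0,0.5,0],[-0.004,0.0008,0,0,0,0.5,0],[-0.004,0.0008,0,0,0,0.5,0],[-0.004,0.0008,0,0,0,0.5,0],[-0.004,0.0008,0,0,0,0.5,0]]'
python3 -m handwheel '[[-0.004,0.0008,0,0,0,0.5,0],[-0.004,0.0008,0,0,0,0.5,0],[-0.004,0.0008,0,0,0,0.5,0],[-0.004,0.0008,0,0,0,0.5,0],[-0.004,0.0008,0,0,0,0.5,0],[-0.004,0.0008,0,0,0,0.5,0],[-0.004,0.0008,0,0,0,0.5,0],[-0.004,0.0008,0,0,0,0.5,0]]'
python3 -m handwheel '[[-0.004,0.0008,0,0,0,0.5,0],[-0.004,0.0008,0,0,0,0.5,0],[-0.004,0.0008,0,0,0,0.5,0],[-0.004,0.0008,0,0,0,0.5,0],[-0.004,0.0008,0,0,0,0.5,0],[-0.004,0.0008,0,0,0,0.5,0],[-0.004,0.0008,0,0,0,0.5,0],[-0.004,0.0008,0,0,0,0.5,0]]'
python3 - <<'E'
from h import *
for s in (519,553): report(s)
wagon('top')
E
```

```text
time: 10.7
tool_pos: [580.0, 21.9, 69.5]
tcp_rot: [180.0, 0.0, 76.4]
ft_force: [-0.5, 0.4, -0.0]
finger_gap: -0.2
grip_force: 0.4
time: 11.37
tool_pos: [577.7, -10.6, 69.5]
tcp_rot: [180.0, -0.0, 72.4]
ft_force: [-0.4, 1.8, 0.5]
finger_gap: -0.0
grip_force: 0.4
time: 12.03
tool_pos: [573.2, -42.9, 69.5]
tcp_rot: [-180.0, 0.0, 68.4]
ft_force: [-0.6, 0.5, 1.0]
finger_gap: -0.1
grip_force: 0.4
12.03 F [-0.6  0.5  1. ] z 69.5 yaw 68.4 delta (array([ 0.4, -0.5,  1. ]), np.float64(-0.14))
12.03 F [-0.6  0.5  1. ] z 69.5 yaw 68.4 delta (array([-33.8,   4.8,   1. ]), np.float64(4.19))
top s range [452. 584.] mid 518.0 rect [array([ 538.8, -121.3]), array([129.4,  76.4]), np.float64(69.2)] 340
```

```bash
python3 -m handwheel '[[-0.004,0.0007,0,0,0,0.52,0],[-0.004,0.0007,0,0,0,0.52,0],[-0.004,0.0007,0,0,0,0.52,0],[-0.004,0.0007,0,0,0,0.52,0],[-0.004,0.0007,0,0,0,0.52,0],[-0.004,0.0007,0,0,0,0.52,0],[-0.004,0.0007,0,0,0,0.52,0],[-0.004,0.0007,0,0,0,0.52,0]]'
python3 -m handwheel '[[-0.004,0,0,0,0,0,0],[-0.004,0,0,0,0,0,0],[-0.004,0,0,0,0,0,0],[-0.004,0,0,0,0,0,0],[-0.004,0,0,0,0,0,0],[-0.004,0,0,0,0,0,0],[-0.004,0,0,0,0,0,0],[-0.004,0,0,0,0,0,0]]'
python3 -m handwheel '[[-0.004,0,0,0,0,0,0],[-0.004,0,0,0,0,0,0],[-0.004,0,0,0,0,0,0],[-0.004,0,0,0,0,0,0],[-0.003,0,0,0,0,0,0],[-0.003,0,0,0,0,0,0],[-0.003,0,0,0,0,0,0],[-0.003,0,0,0,0,0,0]]'
python3 - <<'E'
from h import *
for s in (SP,): report(s)
wagon('top');wagon('side')
E
```

```text
time: 12.75
tool_pos: [565.6, -74.5, 69.5]
tcp_rot: [180.0, 0.0, 64.3]
ft_force: [0.3, -0.3, -0.4]
finger_gap: 0.0
grip_force: 0.4
time: 13.42
tool_pos: [551.7, -103.3, 69.5]
tcp_rot: [180.0, 0.0, 64.3]
ft_force: [0.9, -0.3, -0.6]
finger_gap: 0.3
grip_force: 0.4
time: 14.08
tool_pos: [539.6, -128.4, 69.5]
tcp_rot: [180.0, -0.0, 64.3]
ft_force: [0.8, 0.5, 0.1]
finger_gap: 0.1
grip_force: 0.4
14.08 F [0.8 0.5 0.1] z 69.5 yaw 64.3 delta (array([-42.3,   0.2,   1. ]), np.float64(0.14))
top s range [546. 676.] mid 611.0 rect [array([ 500.5, -203.9]), array([130.8,  76.6]), np.float64(66.5)] 345
side s range [534. 680.] mid 607.0 rect [array([ 499.9, -207.1]), array([171.8,  76. ]), np.float64(66.3)] 967
```

```bash
python3 -m handwheel '[[-0.003,0,0,0,0,0,0],[-0.003,0,0,0,0,0,0],[-0.003,0,0,0,0,0,0],[-0.003,0,0,0,0,0,0],[-0.003,0,0,0,0,0,0],[-0.003,0,0,0,0,0,0],[-0.003,0,0,0,0,0,0],[-0.003,0,0,0,0,0,0]]'
python3 -m handwheel '[[-0.003,0,0,0,0,0,0],[-0.002,0,0,0,0,0,0],[-0.002,0,0,0,0,0,0],[-0.002,0,0,0,0,0,0],[-0.002,0,0,0,0,0,0],[-0.002,0,0,0,0,0,0],[-0.001,0,0,0,0,0,0],[-0.001,0,0,0,0,0,0]]'
python3 - <<'E'
from h import *
report(SP);wagon('top','pics/t4.png');wagon('side')
E
```

```text
time: 14.85
tool_pos: [529.2, -150.1, 69.5]
tcp_rot: [-180.0, 0.0, 64.3]
ft_force: [0.5, 1.2, -0.0]
finger_gap: 0.3
grip_force: 0.4
time: 15.52
tool_pos: [522.8, -163.5, 69.5]
tcp_rot: [180.0, 0.0, 64.3]
ft_force: [0.7, -0.2, 0.0]
finger_gap: 0.0
grip_force: 0.4
15.52 F [ 0.7 -0.2  0. ] z 69.5 yaw 64.3 delta (array([-3.4,  0.2,  1. ]), np.float64(0.13))
top s range [586. 714.] mid 650.0 rect [array([ 483.6, -238.4]), array([131.5,  77.1]), np.float64(66.1)] 324
side s range [575. 718.] mid 646.3399999999999 rect [array([ 487.4, -233.7]), array([182.8,  75.1]), np.float64(65.8)] 1035
```

The wagon is at s≈650 of 653, inside the ±25 mm window. I'll back off and lift clear.

```bash
python3 -m handwheel '[[0.003,0,0,0,0,0,0],[0.006,0,0,0,0,0,0],[0.01,0,0,0,0,0,0],[0.01,0,0,0,0,0,0],[0.01,0,0,0,0,0,0],[0.01,0,0,0,0,0,0],[0.005,0,-0.01,0,0,0,0],[0,0,-0.02,0,0,0,0]]'
python3 -m handwheel '[[0,0,-0.025,0,0,0,0],[0,0,-0.025,0,0,0,0],[0.01,0,-0.025,0,0,0,0],[0.02,0,-0.025,0,0,0,0],[0.02,0,-0.025,0,0,0,0],[0.02,0,-0.01,0,0,0,0],[0,0,0,0,0,0,0],[0,0,0,0,0,0,0]]'
python3 - <<'E'
from h import *
wagon('top','pics/t5.png');wagon('side','pics/s5.png')
a=cv2.imread('pics/t5.png')[130:270,290:450];b=cv2.imread('pics/s5.png')[230:400,200:440]
a=cv2.resize(a,(400,350),interpolation=3);b=cv2.resize(b,(400,350)[:1]+(350,),interpolation=3)
cv2.imwrite('pics/f5.png',np.hstack([a,b]))
E
```

```text
time: 16.28
tool_pos: [544.8, -112.4, 97.5]
tcp_rot: [-179.7, 0.0, 64.4]
ft_force: [0.3, -0.7, 0.6]
finger_gap: -0.1
grip_force: 0.0
time: 16.95
tool_pos: [577.4, -50.5, 236.2]
tcp_rot: [179.9, -0.0, 64.5]
ft_force: [0.6, 0.8, -0.8]
finger_gap: 0.2
grip_force: 0.0
top s range [584. 714.] mid 649.0 rect [array([ 483.9, -239. ]), array([131.1,  76.7]), np.float64(66.3)] 525
side s range [584. 718.] mid 651.12 rect [array([ 479.6, -250.7]), array([149.8,  75.1]), np.float64(66.0)] 1013
```

View pics/f5.png

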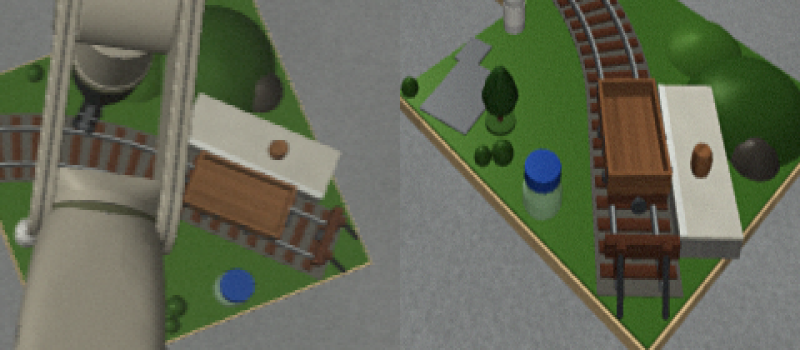

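In the final view the wagon stands beside the platform, with a gap to the buffer stop. The barrel, jar, tree and bottle are in place. Its heading reads about 2° off, so I'll check quickly that it sits level at its original height.

```bash
python3 - <<'E'
from h import *
s=r.sense();print(s['time'],s['qd'].round(2) if hasattr(s['qd'],'round') else s['qd'])
def fit(P,hsv,s0):
    c,a=track(s0);q=P-np.r_[c,0];u=q[...,:2]@H(a);v=q[...,:2]@H(a+np.pi/2)
    m=(abs(u)<50)&(abs(v)<26)&(P[...,2]>50)&(P[...,2]<85)
    A=np.c_[u[m],v[m],np.ones(m.sum())];x=np.linalg.lstsq(A,P[...,2][m],rcond=None)[0]
    rim=(abs(u)<72)&(abs(v)<45)&(P[...,2]>68)&(P[...,2]<105)&(hsv[...,0]<20)&(hsv[...,1]>70)
    # side edges: line fit of v extremes vs u
    e=[]
    for sg in(1,-1):
        us=np.arange(-50,50,10);vv=[np.max(sg*v[rim&(abs(u-t)<6)]) if (rim&(abs(u-t)<6)).any() else np.nan for t in us];vv=np.array(vv);k=~np.isnan(vv)
        f=np.polyfit(us[k],vv[k],1);e.append((round(np.degrees(np.arctan(f[0]))*sg,1),round(f[1],1)))
    print('floor slopes deg',np.degrees(x[:2]).round(2),'z',x[2].round(1),m.sum(),'edges',e)
for n in('top','side'):
    p=cv2.imread(f'pics/{n}0.png');fit(cloud(cam(n),np.load(f'{n}0.npy')),cv2.cvtColor(p,cv2.COLOR_BGR2HSV),129)
    p,P,h=where(n);fit(P,h,650)
E
```

```text
17.05 [-0.79  0.38  0.92  0.1  -0.17 -0.07]
floor slopes deg [-0.32  0.48] z 67.6 477 edges [(np.float64(0.3), np.float64(35.4)), (np.float64(0.3), np.float64(36.8))]
floor slopes deg [-0.16 -0.69] z 67.0 480 edges [(np.float64(1.3), np.float64(35.6)), (np.float64(2.5), np.float64(36.3))]
floor slopes deg [-0.58  1.46] z 65.9 181 edges [(np.float64(0.3), np.float64(35.4)), (np.float64(0.2), np.float64(39.6))]
floor slopes deg [ 0.22 -0.07] z 66.2 830 edges [(np.float64(1.7), np.float64(36.3)), (np.float64(2.1), np.float64(35.9))]
```

The wagon is level, at its original height and centred on the track. The 2° is wheel play. Handing in.

```bash
python3 -c "
from bench import r
print(r.hand_in())"
```

```text
the job is handed in; nothing more can be done
None
```

The small brown wagon was pushed round the bend and stands level on the rails alongside the platform, about 3 mm short of its middle and clear of the buffer stop, with the hand lifted clear; the job was handed in at about 17 s.

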